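# Count to the third slot and load the gold carton

## Robot

A 6-joint arm with a two-finger parallel gripper is mounted at the origin on the work surface. World frame = base frame: x ahead of the robot, y to its left, z up, the work surface at z = 0. Lengths are in m, angles in rad, forces in N, time in s.
With the tool pointing down it reaches from about 0.25 to 0.775 m from the base axis. Payload 4 kg.
Tool frame: the origin (TCP) lies at the very end of the fingers, on their centre line; the grasp point (between the pads) lies tcp_to_grasp behind it (tcp_to_grasp is the distance from the TCP to the grasp point, in m); z points along the fingers, y is the direction in which the jaws open and shut (so a half turn about z gives the same grasp; the last joint's range is limited). The gripper opens to 94 mm and grips with 3 to 60 N. Pads are 16 mm wide; open, the fingers measure 119 mm over their backs; the gripper's body (75 mm by 177 mm) begins 78 mm behind the grasp point.
Start: joints at [-1.312, 0.087, 1.371, -0, 1.684, -0.103], TCP at [0.195, -0.514, 0.206] pointing down, gripper open.
Joint ranges: [-3.1, 3.1], [-0.76, 2.03], [0.27, 2.55], [-1.08, 4.22], [0.17, 2.65], [-2.57, 2.57]. Speed limits (rad/s): [2.79, 2.79, 3.14, 3.14, 3.14, 3.14].

## Interface

Orientations are given as [roll, pitch, yaw] about the fixed x, y, z axes, in that order (R = Rz(yaw) Ry(pitch) Rx(roll)).
In Python, from bench import * gives the robot as it stands.
- The arm moves only by the tool play_rows, never from a script. Its argument "rows" is a list of rows, each a list of 3 entries, a list of its own where there are three numbers: the finger opening in cm, from 0 to 9.4, then the shift along the world's x, y, z in cm, then the turn, a rotation vector about the world's x, y, z in rad. A call has 1 to 8 rows; each row is the pose to reach, as a shift and turn from the pose commanded when the call began; what a row does not reach only later rows make up. A row lasts 1/12 s, in which the tool goes at most 41.7 mm and 7.16 degrees, less where a joint would pass 70% of its speed; a pose out of reach is approached as far as the arm can. A call with a gripper value outside its range is refused whole. The fingers move at their own pace and stop on an object; the grip force is fixed at half the most. Time passes only in rows, so rows that repeat a pose let the fingers close. It gives the time, the measured TCP pose, the force and the opening at its end, in the units of the state.
- get_obs(): the state, without advancing time (a new reading comes with each control period).
- snapshot(name): name is "scene" or "top" or "wrist"; returns a dict with "pixels" (420x560x3 uint8, red, green, blue), "fx", "fy", "cx", "cy" (pixels), "dist_coeffs" ([k1, k2, p1, p2, k3] as OpenCV has them; the pictures are not rectified), "rvec" (rotation vector, rad) and "tvec" (3), from world to camera coordinates, as OpenCV has them. Camera axes: x right, y down, z forward; pixel columns grow to the right and rows downward; lengths in m; the calibration is good to about 2 mm. A picture is of the moment at which its call begins. There is no depth.
- close_job(): hands the job in, once; it reports no verdict.
Trained networks look in the newest picture that a camera, given by its name, has taken for a name from the list of things; names that differ only in an ending like _2 or _b are one class to them, and where a whole thing is asked for, a point or a joint stands for the part that bears it (a point fixed in the world has none). Each returns a list of dicts, best first, with "confidence" (0 to 1); they miss things now and then, are a little off and sometimes report something else, mostly with a low value. They report only what shows in the picture. A call takes as long as a camera call.
- silhouettes(camera, label): "mask" (420x560 bool, what is visible of it) and "point" ([row, column] in pixels, amid what is visible of it).
The state is a dict: "time": time; "joint_positions": joint angles; "qvel": joint speeds; "joint_torque": joint torques, N m; "tool_pos": TCP position; "ee_rot": TCP orientation; "wrist_force": force on the tool from outside, world axes, zero at the start; "wrist_torque": the same for the moment, N m; "width": finger opening in m.
Only numpy, scipy, OpenCV 4.12 (cv2) and the standard library are available. Lean on these libraries where they do the work, as an engineer would, in place of code of your own. Each camera call takes 0.05 s, during which the arm holds its last target. There are 200 camera calls.

## Task

Count off the slots of the black divider rack from its red end, full or empty alike: with the gripper closed, press a fingertip lightly on the sprung top rail over the first slot and, keeping it pressed, run it along over the second to the third, and no further. Then push the gold carton along the counter, end first, into that third slot until it is fully home against the back, and leave it there with the hand clear. Only push it, gently, never lift or tip it, and do not disturb the other goods.

Things in the scene. Friction and masses are not known exactly. Their poses are not given: they have to be found in the camera images.
- rack: Black divider rack fixed to the counter. Origin on the counter under the middle of its top rail; x points into the slots (they open to -x, towards the robot), y along the rail, z up. Seven dividers 6 mm thick, 50 mm high at y = -180, -120, ... 180 mm make six slots, 54 mm wide, centred at y = -150, -90, -30, 30, 90, 150 mm. Three of them hold other cartons; the third from either end is empty.
- mouth (a point): Middle of the rack's front at counter level, at rack x = -70 mm, where the dividers end in rounded noses. The clear back board's front face lies 60 mm further in (rack x = -10 mm, 48 mm high). A carton fully home touches the back board, has its middle at rack x = -45 mm and sticks out 10 mm past the noses.
- rail (a joint): How far the sprung top rail is pressed down, in m: 0 up, 0.010 fully down. The whole rail sinks level wherever it is pressed; it takes about 2 N to start and 6 N to go fully down.
- rail_top (a point): Middle of the top face of the sprung rail, a smooth black bar 20 mm wide and 356 mm long along the rack's y, with its top 72 mm above the counter when up (rack x = 0). It carries one flush white tab over the middle of each slot.
- red_mark (a point): Middle of the top of the red post, 26 x 18 x 84 mm, that marks the end of the rack from which slots are counted. It stands in line with the rail at rack y = +192 or -192 mm (either end, it changes); along the rail the middle of slot 1 is 42 mm from it, slot 2 102 mm, slot 3 162 mm. A like grey post is at the other end.
- gold_carton: The carton to load: gold (brass-coloured), black band round its foot, yellow panel on top; 70 x 42 x 46 mm (length x width x height), 0.12 kg. Loose on the counter between robot and rack. Origin at the centre of its underside, x along its length, z up; either end may go in first.
- gold_carton_mid (a point): Centre of the gold carton, 23 mm above its underside.
- blue_carton: Blue carton standing in a slot, leave alone; 70 x 42 x 46 mm (length x width x height), 0.12 kg. Origin under its centre.
- red_carton: Red carton standing in a slot, leave alone; 70 x 42 x 46 mm (length x width x height), 0.12 kg. Origin under its centre.
- green_carton: Green carton standing in a slot, leave alone; 70 x 42 x 46 mm (length x width x height), 0.12 kg. Origin under its centre.
- black_jar: Black jar with brass lid, 54 mm across, 62 mm high, loose, leave alone. Origin under its centre.
- amber_jar: Amber jar with black lid, 54 mm across, 62 mm high, loose, leave alone. Origin under its centre.
- pen_cup: Grey open cup, 72 mm across, 90 mm high, loose, leave alone. Origin under its centre.
- tag_brush: Flat dusting brush about 170 mm long lying on the counter, loose, leave alone. Origin under its middle.

How it is judged:
On the way, in this order (a step that is already met when the one before it is completed fails the run):
1. the rail is pressed by a fingertip over slot 1 (value of joint rail above 0.0012 m and horizontal distance between the grasp point and red_mark between 0 and 0.066 m), for 0.05 s.
2. the rail is pressed by a fingertip over the divider between slots 1 and 2 (value of joint rail above 0.0012 m and horizontal distance between the grasp point and red_mark between 0.066 and 0.088 m), for 0.05 s.
3. the rail is pressed by a fingertip over slot 2 (value of joint rail above 0.0012 m and horizontal distance between the grasp point and red_mark between 0.088 and 0.118 m), for 0.05 s.
4. the rail is pressed by a fingertip over the divider between slots 2 and 3 (value of joint rail above 0.0012 m and horizontal distance between the grasp point and red_mark between 0.118 and 0.146 m), for 0.05 s.
5. the rail is pressed by a fingertip over slot 3 (value of joint rail above 0.0012 m and horizontal distance between the grasp point and red_mark between 0.146 and 0.186 m), for 0.05 s.
6. the gold carton is fully home in the third slot from the red post (x of gold_carton_mid in the frame of rack between -0.051 and -0.04 m and ((y of red_mark in the frame of rack above 0 m and y of gold_carton_mid in the frame of rack between 0.018 and 0.042 m) or (y of red_mark in the frame of rack below 0 m and y of gold_carton_mid in the frame of rack between -0.042 and -0.018 m)) and angle between the x axis of gold_carton and the x axis of rack, either way round below 0.2 rad and angle between gold_carton's own z axis and vertical below 0.08 rad), for 0.2 s.
At the end, for the whole second after the job is handed in: The gold carton stands upright and at rest in the third slot from the red post, its middle within about 5 mm of the fully-home depth, 12 mm of the slot's centre line and 0.2 rad of its direction; the rail is up again (all of step 6 and linear speed of gold_carton below 0.01 m/s and value of joint rail below 0.001 m); the robot touches nothing.
It fails at once if the rail is pressed beyond the third slot (value of joint rail above 0.0012 m and horizontal distance between the grasp point and red_mark above 0.2 m).
It fails at once if the gold carton is lifted more than 12 mm or tipped more than 0.35 rad (height (world z) of gold_carton_mid above 0.035 m or angle between gold_carton's own z axis and vertical above 0.35 rad).
It fails at once if the fingers press the rack, its rail or the gold carton with more than 30 N (contact force between the fingers and rack above 30 N or contact force between the fingers and gold_carton above 30 N).
It fails at once if a carton already in the rack is moved more than 12 mm (distance of any of blue_carton, red_carton, green_carton from where it was at the start of the episode above 0.012 m).
It fails at once if another thing on the counter is moved more than 15 mm (distance of any of black_jar, amber_jar, pen_cup, tag_brush from where it was at the start of the episode above 0.015 m).
It also fails if it takes over 61 s, if anything falls off the work surface, if the arm or the gripper's body presses on something with over 40 N, if the wrist force passes 120 N, or if a joint passes its speed limit or range.

## Working session

There is one attempt and no reset: what is moved stays moved. The work goes in short steps, Python scripts to look and compute and a tool call to move; the robot and the scene stay as the last step left them, time stands still between calls to the robot, and variables do not carry over. Pictures are saved under pics/ and viewed, about 8 in all and at most 12, crops included, and the job is handed in when it is done.

Besides the shell and the picture viewer there is one more tool, called after "Emit:" as name(argument=value, ...), one argument or row to a line, values as JSON. play_rows: Moves the arm, as the interface text tells. Its arguments: {"type":"object","properties":{"rows":{"type":"array"}},"required":["rows"]}

```bash
mkdir -p pics; ls
cat > h.py <<'E'
from bench import *
import numpy as np, cv2
def K(s): return np.array([[s['fx'],0,s['cx']],[0,s['fy'],s['cy']],[0,0,1.]]),np.array(s['dist_coeffs'],float)
def px2w(s,rc,z):
    k,d=K(s); u=cv2.undistortPoints(np.array([[[rc[1],rc[0]]]],float),k,d)[0,0]
    R=cv2.Rodrigues(np.array(s['rvec'],float))[0]; t=np.array(s['tvec'],float).ravel()
    c=-R.T@t; v=R.T@np.array([u[0],u[1],1]); return c+v*(z-c[2])/v[2]
def w2px(s,P):
    k,d=K(s); p=cv2.projectPoints(np.array(P,float).reshape(-1,1,3),np.array(s['rvec'],float),np.array(s['tvec'],float),k,d)[0][:,0]
    return p[:,::-1]
def save(s,n): cv2.imwrite('pics/'+n,s['pixels'][:,:,::-1])
E
python3 - <<'E'
from h import *
o=get_obs(); print(o)
for c in("top","scene"):
    s=snapshot(c); save(s,c+'0.png'); R=cv2.Rodrigues(np.array(s['rvec'],float))[0]; print(c,-R.T@np.array(s['tvec']).ravel(),s['fx'])
    for l in("red_mark","gold_carton","rack","rail_top","blue_carton","red_carton","green_carton","black_jar","amber_jar","pen_cup","tag_brush"):
        for r in silhouettes(c,l)[:2]: print(l,round(r['confidence'],2),r['point'],r['mask'].sum(),px2w(s,r['point'],.05).round(3))
E
```

```text
pics
{'time': 0.0, 'joint_positions': array([-1.31206630e+00,  8.79353131e-02,  1.37218547e+00, -2.11202874e-05,
        1.68362563e+00, -1.03116193e-01]), 'qvel': array([ 0.00071397,  0.00142908, -0.00064203,  0.0002231 , -0.00028816,
       -0.00050456]), 'joint_torque': array([ 1.80025545e-04, -3.40174913e+01, -3.02427649e+01,  7.19479448e-02,
        3.29937553e-02, -1.83836364e-04]), 'tool_pos': array([ 0.19454325, -0.51387062,  0.20434985]), 'ee_rot': array([-3.13944818e+00, -2.00814224e-04,  3.61843651e-01]), 'wrist_force': array([ 0.00162102,  0.72590068, -0.53839029]), 'wrist_torque': array([-0.00151262,  0.00660753,  0.02425598]), 'width': 0.09402318172034792}
top [ 0.4269279  -0.001862    1.17638722] 453.16470835048295
red_mark 0.51 [167.3, 186.4] 121 [0.642 0.255 0.05 ]
gold_carton 0.81 [242.2, 311.2] 512 [ 0.456 -0.063  0.05 ]
rack 0.62 [168.3, 260.2] 2193 [0.64  0.067 0.05 ]
rack 0.3 [176.4, 436.1] 717 [ 0.626 -0.38   0.05 ]
rail_top 0.73 [162.7, 265.3] 1297 [0.655 0.054 0.05 ]
rail_top 0.64 [180.3, 146.8] 389 [0.607 0.357 0.05 ]
blue_carton 0.84 [182.9, 324.5] 515 [ 0.
[... 717 characters left out ...]
9.7] 4934 [0.659 0.08  0.05 ]
rack 0.27 [212.9, 271.4] 512 [ 0.484 -0.042  0.05 ]
rail_top 0.92 [252.0, 290.1] 1539 [0.62  0.065 0.05 ]
blue_carton 0.47 [233.1, 235.2] 139 [ 0.605 -0.083  0.05 ]
red_carton 0.72 [254.2, 331.4] 194 [0.588 0.153 0.05 ]
red_carton 0.36 [236.6, 258.9] 154 [ 0.594 -0.025  0.05 ]
green_carton 0.72 [261.5, 288.0] 5153 [0.654 0.074 0.05 ]
green_carton 0.7 [236.6, 258.0] 166 [ 0.595 -0.027  0.05 ]
black_jar 0.56 [288.9, 427.6] 966 [0.618 0.366 0.05 ]
amber_jar 0.79 [193.4, 178.5] 427 [ 0.499 -0.316  0.05 ]
pen_cup 0.81 [242.2, 439.2] 1281 [0.437 0.37  0.05 ]
pen_cup 0.24 [215.6, 266.1] 466 [ 0.502 -0.049  0.05 ]
tag_brush 0.66 [222.1, 123.5] 636 [ 0.678 -0.354  0.05 ]
```

Run:
```python
import cv2
a=cv2.imread('pics/top0.png')[130:290,120:460]; cv2.imwrite('pics/c1.png',cv2.resize(a,(800,376),interpolation=2))
```

```text
(no output)
```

View pics/c1.png

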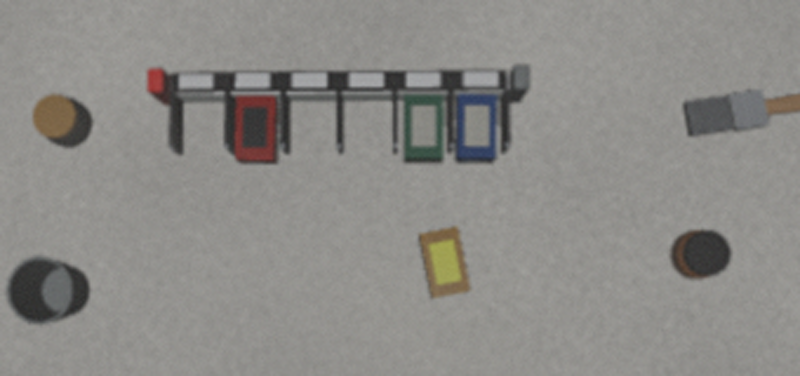

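View pics/scene0.png

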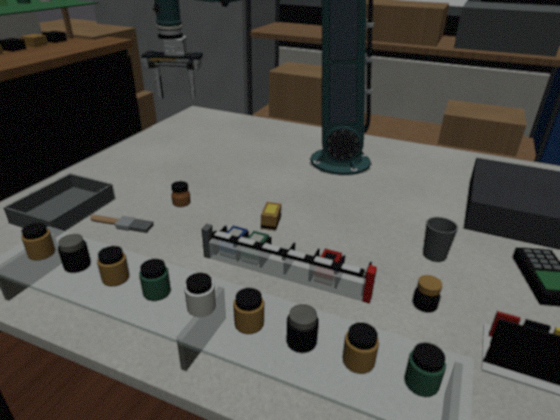

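The top crop shows the red post at the left, which is world +y (pixel 186,167). From red, the slots run empty, red carton, empty, empty, green, blue. The gold carton is at pixel (309,241), slightly yawed. The scene view agrees. Next I fit the rack pose from the white tabs and the carton from its yellow panel.

```bash
cat > m.py <<'E'
from h import *
from scipy.optimize import least_squares
def rack(s):
    g=s['pixels'].astype(float); return g
def tabs(s,lo,hi,r):
    hsv=cv2.cvtColor(s['pixels'],cv2.COLOR_RGB2HSV); 
    return hsv
def carton(s):
    hsv=cv2.cvtColor(s['pixels'],cv2.COLOR_RGB2HSV)
    m=cv2.inRange(hsv,(22,110,110),(35,255,255)); n,l,st,c=cv2.connectedComponentsWithStats(m)
    i=[i for i in range(1,n) if st[i,4]>60]
    out=[]
    for k in i:
        P=np.argwhere(l==k); W=np.array([px2w(s,p,.046)[:2] for p in P]); mu=W.mean(0)
        w,v=np.linalg.eigh(np.cov((W-mu).T)); a=v[:,1]*np.sign(v[0,1]); out.append((c[k].round(1),len(P),mu.round(4),np.degrees(np.arctan2(a[1],a[0])).round(1),np.sqrt(12*w).round(3)))
    return out
E
python3 - <<'E'
from m import *
for c in("top","scene"):
    s=snapshot(c); print(carton(s))
    rm=[r for r in silhouettes(c,"rail_top")][0]['mask'].astype(np.uint8)
    rm=cv2.dilate(rm,np.ones((3,3)));rm=cv2.morphologyEx(rm,cv2.MORPH_CLOSE,np.ones((9,9)))
    g=s['pixels'].min(2); print(np.percentile(g[rm>0],[5,30,50,70,95]))
    n,l,st,ce=cv2.connectedComponentsWithStats(((g>(150 if c=="top" else 150))&(rm>0)).astype(np.uint8))
    for i in range(1,n):
        if st[i,4]>15: print(ce[i].round(1),st[i,4],px2w(s,ce[i][::-1],.072).round(4))
    for r in silhouettes(c,"red_mark")[:1]:
        P=np.argwhere(r['mask']); print('post',P.min(0),P.max(0))
E
```

```text
[(array([308.8, 240.6]), 200, array([ 0.4601, -0.0572]), np.float64(14.7), array([0.028, 0.044]))]
[ 49.  84. 118. 142. 162.]
[275.  163.9] 63 [0.6479 0.0292 0.072 ]
[324.  163.1] 61 [ 0.6512 -0.0921  0.072 ]
[202.9 164.1] 60 [0.6457 0.2091 0.072 ]
[227. 164.] 65 [0.6464 0.1485 0.072 ]
[250.9 164. ] 64 [0.647  0.0889 0.072 ]
[298.9 163.9] 61 [ 0.6485 -0.0299  0.072 ]
post [160 183] [172 190]
[(array([270.7, 208.4]), 113, array([ 0.4579, -0.0557]), np.float64(12.2), array([0.029, 0.051]))]
[  6.  33.  76. 114. 148.]
post [265 362] [303 375]
```

Run:
```python
from m import *
out=[]
for c in("top","scene"):
    s=snapshot(c); psi=.013; O=np.array([.6478,.0589,0]); Rz=np.array([[np.cos(psi),-np.sin(psi),0],[np.sin(psi),np.cos(psi),0],[0,0,1]])
    g=s['pixels'].astype(float).mean(2)
    # local refinement: maximise tab/rail contrast over (x,y,psi)
    def samp(x,y,p):
        R=np.array([[np.cos(p),-np.sin(p),0],[np.sin(p),np.cos(p),0],[0,0,1]]); 
        def val(P): q=w2px(s,P@R.T+[x,y,0]).astype(np.float32); return cv2.remap(g.astype(np.float32),q[:,1:].copy(),q[:,:1].copy(),1).mean()
        gx=np.linspace(-.009,.009,7); Y=np.arange(-.15,.16,.06)
        tab=np.array([[a,b+d,.072] for b in Y for a in gx for d in np.linspace(-.018,.018,9)])
        gap=np.array([[a,b+d,.072] for b in Y[:-1]+.03 for a in gx for d in np.linspace(-.008,.008,5)])
        return val(tab)-val(gap)
    from scipy.optimize import minimize
    r=minimize(lambda v:-samp(.648+v[0]/1e3,.059+v[1]/1e3,v[2]/1e2),[0,0,1],method='Nelder-Mead',options=dict(initial_simplex=[[0,0,1],[5,0,1],[0,5,1],[0,0,3]])); print(c,r.x,r.fun)
    im=cv2.resize(s['pixels'],None,fx=4,fy=4,interpolation=2)
    def dot(P,col):
        for q in w2px(s,np.array(P)@Rz.T+O): cv2.circle(im,(int(4*q[1]+2),int(4*q[0]+2)),2,col,-1)
    dot([[sx,y+dy,.072] for y in np.arange(-.15,.16,.06) for dy in(0,) for sx in(-.01,0,.01)],(255,0,255))
    dot([[-.07,y,.05] for y in np.arange(-.18,.19,.06)],(0,255,0)); dot([[a,.192+b,.084] for a in(-.013,.013) for b in(-.009,.009)],(0,255,255)); dot([[a,-.192+b,.084] for a in(-.013,.013) for b in(-.009,.009)],(0,255,255))
    a=np.radians(14.5);C=[.459,-.0565]
    for q in w2px(s,[[C[0]+i*np.cos(a)-j*np.sin(a),C[1]+i*np.sin(a)+j*np.cos(a),.046] for i in(-.035,.035) for j in(-.021,.021)]): cv2.circle(im,(int(4*q[1]+2),int(4*q[0]+2)),2,(255,0,0),-1)
    cc=w2px(s,[[.57,.05,.05]])[0]*4; y0,x0=int(cc[0]-190),int(cc[1]-400); out.append(im[y0:y0+300+80,x0:x0+800][:300 if c!="top" else 380])
cv2.imwrite('pics/ov.png',cv2.resize(np.vstack(out),(700,595))[:,:,::-1])
```

```text
top [-0.21836958 -0.27388453  1.27792379] -77.36404418945312
scene [-0.21730616  1.21914959  2.46334252] -92.38069152832031
```

View pics/ov.png

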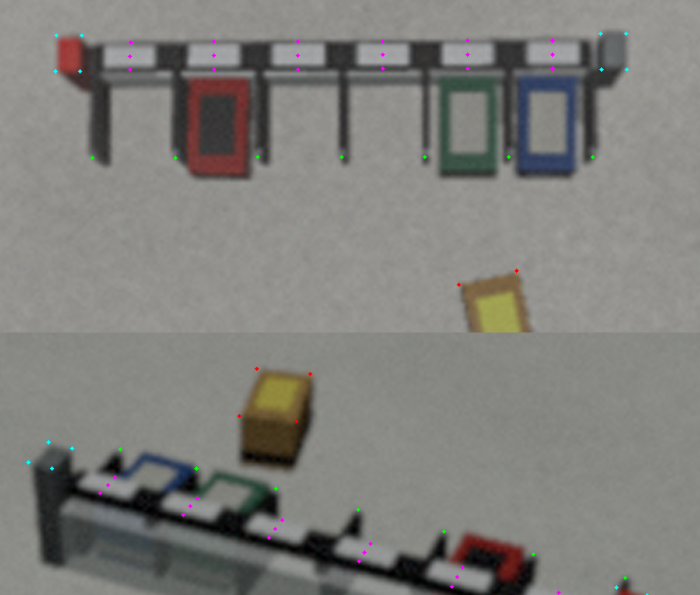

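The overlay matches in both cameras to about 2 mm: green dots on the noses, magenta on the tabs, cyan on the posts. That gives the rack at (0.6477, 0.059) with yaw ≈0.016, and the carton at (0.459, -0.057) with yaw ≈13.5°.

My plan:
1. Press the rail and run along it.
2. Push the carton sideways to y≈0.089.
3. Push it home.

First I move above slot 1, closing the gripper on the way.

Emit:
play_rows(
  rows=[
    [0,[15,24.1,0],[0,0,0.408]],
    [0,[15,24.1,0],[0,0,0.408]],
    [0,[15,24.1,0],[0,0,0.408]],
    [0,[15,24.1,0],[0,0,0.408]],
    [0,[15,24.1,0],[0,0,0.408]],
    [0,[15,24.1,0],[0,0,0.408]],
    [0,[15,24.1,0],[0,0,0.408]],
    [0,[15,24.1,0],[0,0,0.408]],
  ],
)

```text
time: 2.27
tool_pos: [0.3472, -0.2687, 0.2061]
ee_rot: [3.141, -0.003, 0.777]
wrist_force: [-0.4, 0.6, -0.4]
width: 0.0445
```

Emit:
play_rows(
  rows=[
    [0,[15,24.1,0],[0,0,0.408]],
    [0,[15,24.1,0],[0,0,0.408]],
    [0,[15,24.1,0],[0,0,0.408]],
    [0,[15,24.1,0],[0,0,0.408]],
    [0,[15,24.1,0],[0,0,0.408]],
    [0,[15,24.1,0],[0,0,0.408]],
    [0,[15,24.1,0],[0,0,0.408]],
    [0,[15,24.1,0],[0,0,0.408]],
  ],
)

```text
time: 2.93
tool_pos: [0.4968, -0.0281, 0.2051]
ee_rot: [-3.141, -0.003, 1.184]
wrist_force: [-0.7, -0.4, -0.1]
width: 0.0005
```

Emit:
play_rows(
  rows=[
    [0,[15,24.1,-6],[0,0,0.408]],
    [0,[15,24.1,-6],[0,0,0.408]],
    [0,[15,24.1,-6],[0,0,0.408]],
    [0,[15,24.1,-6],[0,0,0.408]],
    [0,[15,24.1,-6],[0,0,0.408]],
    [0,[15,24.1,-6],[0,0,0.408]],
    [0,[15,24.1,-6],[0,0,0.408]],
    [0,[15,24.1,-6],[0,0,0.408]],
  ],
)

```text
time: 3.6
tool_pos: [0.6455, 0.2129, 0.1393]
ee_rot: [-3.135, -0.001, 1.59]
wrist_force: [-1.2, -1.3, -1.7]
width: 0.0005
```

Emit:
play_rows(
  rows=[
    [0,[0,-0.2,-3],[0,0,0]],
    [0,[0,-0.2,-5.5],[0,0,0]],
    [0,[0,-0.2,-6.3],[0,0,0]],
    [0,[0,-0.2,-6.3],[0,0,0]],
    [0,[0,-0.2,-6.3],[0,0,0]],
  ],
)

```text
time: 4.02
tool_pos: [0.6448, 0.2054, 0.083]
ee_rot: [-3.142, 0.0, 1.585]
wrist_force: [-0.4, -0.0, 0.0]
width: 0.0003
```

Run:
```python
from m import *
o=get_obs();print(o['tool_pos'],o['wrist_force'],o['ee_rot'])
s=snapshot("wrist");a=s['pixels'];save(s,'w.png')
s=snapshot("scene");b=cv2.resize(s['pixels'][200:330,170:450],(560,260))
cv2.imwrite('pics/p1.png',np.vstack([b,cv2.resize(a,(440,330)) if 0 else cv2.copyMakeBorder(cv2.resize(a,(440,330)),0,0,60,60,0)])[:,:,::-1])
```

```text
[0.6447923  0.20538673 0.08296993] [-0.43875266 -0.02175596  0.01685497] [-3.14152465e+00  2.94932350e-04  1.58466183e+00]
```

View pics/p1.png

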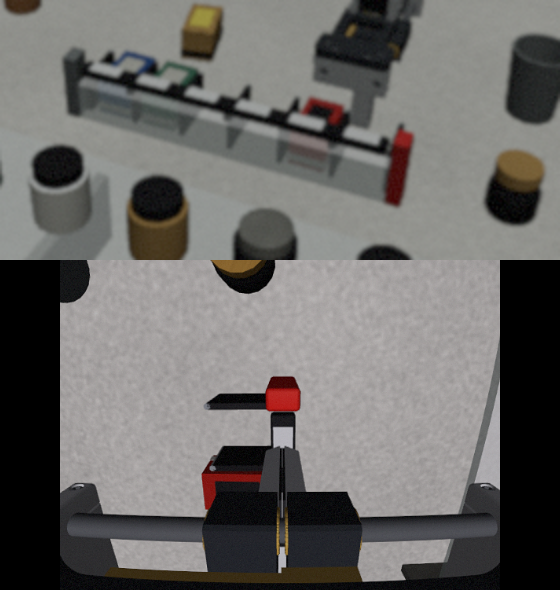

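The tip is centred over the rail at slot 1, next to the red post. Now I press.

Emit:
play_rows(
  rows=[
    [0,[0.1,0,-0.6],[0,0,0]],
    [0,[0.1,0,-1.0],[0,0,0]],
    [0,[0.1,0,-1.2],[0,0,0]],
    [0,[0.1,0,-1.4],[0,0,0]],
    [0,[0.1,0,-1.5],[0,0,0]],
    [0,[0.1,0,-1.6],[0,0,0]],
    [0,[0.1,0,-1.6],[0,0,0]],
  ],
)

```text
time: 4.7
tool_pos: [0.6461, 0.2065, 0.0671]
ee_rot: [3.14, 0.0, 1.586]
wrist_force: [-0.0, -0.8, 3.6]
width: 0.0004
```

3.6 N means about 4 mm pressed. Now I slide along.

Emit:
play_rows(
  rows=[
    [0,[0.01,-0.7,0],[0,0,0]],
    [0,[0.02,-1.4,0],[0,0,0]],
    [0,[0.03,-2.1,0],[0,0,0]],
    [0,[0.05,-2.9,0],[0,0,0]],
    [0,[0.06,-3.7,0],[0,0,0]],
    [0,[0.07,-4.5,0],[0,0,0]],
    [0,[0.08,-5.3,0],[0,0,0]],
    [0,[0.1,-6.0,0],[0,0,0]],
  ],
)

```text
time: 5.37
tool_pos: [0.6467, 0.1455, 0.0666]
ee_rot: [3.142, -0.0, 1.585]
wrist_force: [0.5, 2.3, 3.8]
width: 0.0006
```

Emit:
play_rows(
  rows=[
    [0,[0.01,-0.8,0],[0,0,0]],
    [0,[0.02,-1.6,0],[0,0,0]],
    [0,[0.03,-2.4,0],[0,0,0]],
    [0,[0.05,-3.2,0],[0,0,0]],
    [0,[0.06,-4.0,0],[0,0,0]],
    [0,[0.07,-4.8,0],[0,0,0]],
    [0,[0.08,-5.4,0],[0,0,0]],
    [0,[0.08,-5.6,0],[0,0,0]],
  ],
)

```text
time: 6.03
tool_pos: [0.6475, 0.0893, 0.0665]
ee_rot: [-3.142, 0.0, 1.585]
wrist_force: [-0.4, 3.5, 4.1]
width: 0.0007
```

Emit:
play_rows(
  rows=[
    [0,[0,0,0],[0,0,0]],
    [0,[0,0,0],[0,0,0]],
  ],
)

```text
time: 6.2
tool_pos: [0.6475, 0.0893, 0.0665]
ee_rot: [-3.142, 0.002, 1.585]
wrist_force: [-0.0, -1.3, 3.8]
width: 0.0006
```

Emit:
play_rows(
  rows=[
    [0,[0,0,3],[0,0,0]],
    [0,[0,0,7],[0,0,0]],
    [0,[0,0,8],[0,0,0]],
  ],
)

```text
time: 6.45
tool_pos: [0.6495, 0.0904, 0.1518]
ee_rot: [3.134, 0.001, 1.586]
wrist_force: [1.1, -0.1, 1.3]
width: 0.0002
```

Emit:
play_rows(
  rows=[
    [3,[-17.6,-19.9,0],[0,0,0.22]],
    [3,[-17.6,-19.9,0],[0,0,0.22]],
    [3,[-17.6,-19.9,0],[0,0,0.22]],
    [3,[-17.6,-19.9,0],[0,0,0.22]],
    [3,[-17.6,-19.9,0],[0,0,0.22]],
    [3,[-17.6,-19.9,0],[0,0,0.22]],
    [3,[-17.6,-19.9,0],[0,0,0.22]],
    [3,[-17.6,-19.9,0],[0,0,0.22]],
  ],
)

```text
time: 7.12
tool_pos: [0.4688, -0.1109, 0.1456]
ee_rot: [-3.139, 0.001, 1.801]
wrist_force: [0.1, 0.4, 0.0]
width: 0.0304
```

Emit:
play_rows(
  rows=[
    [3,[0,0,-3],[0,0,0]],
    [3,[0,0,-7],[0,0,0]],
    [3,[0,0,-10],[0,0,0]],
    [3,[0,0,-12],[0,0,0]],
    [3,[0,0,-13],[0,0,0]],
    [3,[0,0,-13.2],[0,0,0]],
    [3,[0,0,-13.2],[0,0,0]],
  ],
)

```text
time: 7.7
tool_pos: [0.4717, -0.1079, 0.0141]
ee_rot: [-3.141, -0.0, 1.807]
wrist_force: [-0.5, -0.3, 0.4]
width: 0.0297
```

Run:
```python
from m import *
o=get_obs();print(o['tool_pos'],o['wrist_force'],o['ee_rot'],o['width'])
for c in("top","scene"):
    s=snapshot(c);print(carton(s))
    if c=="top": t=cv2.resize(s['pixels'][150:290,220:400],(540,420),interpolation=2)
cv2.imwrite('pics/p2.png',t[:,:,::-1])
```

```text
[ 0.47165911 -0.10794109  0.01411889] [-0.49993268 -0.30257385  0.380653  ] [-3.14077998e+00 -4.81909108e-04  1.80665126e+00] 0.029673142722029575
[(array([305.3, 238.2]), 77, array([ 0.4659, -0.0485]), np.float64(-1.5), array([0.015, 0.032]))]
[(array([270.7, 208.3]), 111, array([ 0.4574, -0.0559]), np.float64(14.2), array([0.029, 0.051]))]
```

View pics/p2.png

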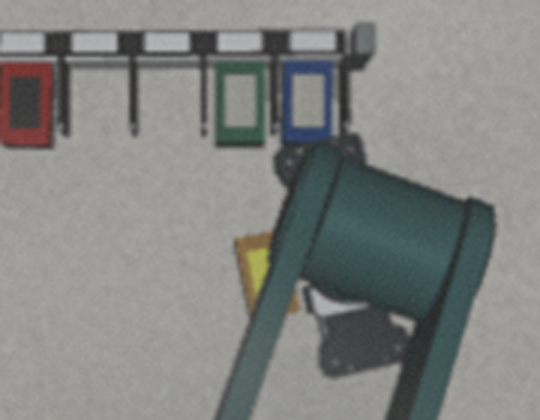

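The carton is undisturbed and the fingers sit beside its near (-y) long side, at about pixel (320,290) of the crop. I push it sideways (+y), easing the yaw into line.

Emit:
play_rows(
  rows=[
    [3,[-0.2,0.9,-0.1],[0,0,0]],
    [3,[-0.4,1.6,-0.2],[0,0,0]],
    [3,[-0.5,2.0,-0.2],[0,0,0]],
    [3,[-0.6,2.5,-0.2],[0,0,0]],
    [3,[-0.7,3.0,-0.2],[0,0,-0.01]],
    [3,[-0.8,3.6,-0.2],[0,0,-0.02]],
    [3,[-0.9,4.2,-0.2],[0,0,-0.03]],
    [3,[-1.0,4.8,-0.2],[0,0,-0.04]],
  ],
)

```text
time: 8.47
tool_pos: [0.4615, -0.0599, 0.0127]
ee_rot: [3.141, 0.0, 1.765]
wrist_force: [0.2, -0.5, 1.4]
width: 0.0301
```

Emit:
play_rows(
  rows=[
    [3,[-0.1,0.7,0],[0,0,-0.02]],
    [3,[-0.2,1.4,0],[0,0,-0.04]],
    [3,[-0.2,2.1,0],[0,0,-0.06]],
    [3,[-0.3,2.8,0],[0,0,-0.08]],
    [3,[-0.3,3.5,0],[0,0,-0.1]],
    [3,[-0.4,4.2,0],[0,0,-0.12]],
    [3,[-0.4,4.9,0],[0,0,-0.14]],
    [3,[-0.4,5.5,0],[0,0,-0.15]],
  ],
)

```text
time: 9.13
tool_pos: [0.4571, -0.0046, 0.0123]
ee_rot: [-3.141, -0.0, 1.615]
wrist_force: [-0.5, -1.2, 0.8]
width: 0.0299
```

Run:
```python
from m import *
o=get_obs();print(o['tool_pos'],o['wrist_force'],o['ee_rot'],o['width'])
for c in("top","scene"):
    s=snapshot(c);print(carton(s))
```

```text
[ 0.45705065 -0.00462636  0.01231254] [-0.50483056 -1.20760939  0.81354684] [-3.14098763e+00 -1.43226893e-04  1.61489401e+00] 0.029894451875206958
[]
[(array([300.8, 214.7]), 118, array([0.4539, 0.0279]), np.float64(3.4), array([0.029, 0.05 ]))]
```

Emit:
play_rows(
  rows=[
    [3,[0,0.7,0],[0,0,-0.01]],
    [3,[0,1.5,0],[0,0,-0.02]],
    [3,[0,2.3,0],[0,0,-0.03]],
    [3,[0,3.1,0],[0,0,-0.03]],
    [3,[0,3.9,0],[0,0,-0.03]],
    [3,[0,4.7,0],[0,0,-0.03]],
    [3,[0,5.4,0],[0,0,-0.03]],
    [3,[0,5.8,0],[0,0,-0.03]],
  ],
)

```text
time: 9.9
tool_pos: [0.4573, 0.0535, 0.0124]
ee_rot: [-3.141, -0.0, 1.587]
wrist_force: [0.1, -0.5, -1.4]
width: 0.0301
```

Emit:
play_rows(
  rows=[
    [3,[0,0.2,0],[0,0,0]],
    [3,[0,0.4,0],[0,0,0]],
    [3,[0,0.4,0],[0,0,0]],
    [3,[0,-1.0,0],[0,0,0]],
    [3,[0,-2.5,0],[0,0,0]],
    [3,[0,-2.5,4],[0,0,0]],
    [3,[0,-2.5,8],[0,0,0]],
    [3,[0,-2.5,8],[0,0,0]],
  ],
)

```text
time: 10.57
tool_pos: [0.4629, 0.0269, 0.1008]
ee_rot: [3.126, 0.001, 1.585]
wrist_force: [1.4, 0.7, 1.0]
width: 0.0301
```

Emit:
play_rows(
  rows=[
    [2,[-7.7,5.4,0],[0,0,-0.9]],
    [2,[-7.7,5.4,0],[0,0,-0.9]],
    [2,[-7.7,5.4,0],[0,0,-0.9]],
    [2,[-7.7,5.4,0],[0,0,-0.9]],
    [2,[-7.7,5.4,0],[0,0,-0.9]],
    [2,[-7.7,5.4,0],[0,0,-0.9]],
    [2,[-7.7,5.4,0],[0,0,-0.9]],
    [2,[-7.7,5.4,0],[0,0,-0.9]],
  ],
)

```text
time: 11.23
tool_pos: [0.3807, 0.0816, 0.0927]
ee_rot: [3.141, -0.001, 0.681]
wrist_force: [0.2, 0.0, 0.4]
width: 0.02
```

Emit:
play_rows(
  rows=[
    [2,[0,0,0],[0,0,-0.67]],
    [2,[0,0,0],[0,0,-0.67]],
    [2,[0,0,0],[0,0,-0.67]],
    [2,[0,0,0],[0,0,-0.67]],
    [2,[0,0,0],[0,0,-0.67]],
    [2,[0,0,0],[0,0,-0.67]],
    [2,[0,0,0],[0,0,-0.67]],
  ],
)

```text
time: 11.82
tool_pos: [0.3807, 0.0815, 0.0926]
ee_rot: [-3.141, -0.001, 0.015]
wrist_force: [-0.1, 0.2, 0.4]
width: 0.02
```

Run:
```python
from m import *
o=get_obs();print(o['tool_pos'],o['wrist_force'],o['ee_rot'],o['width'])
for c in("top","scene"):
    s=snapshot(c);print(carton(s))
    if c=="top": t=cv2.resize(s['pixels'][150:290,180:360],(540,420),interpolation=2)
cv2.imwrite('pics/p3.png',t[:,:,::-1])
```

```text
[0.38070062 0.08153037 0.09264393] [-0.14210526  0.19702337  0.40339871] [-3.14144663e+00 -7.18891592e-04  1.48435003e-02] 0.02002178212662261
[]
[(array([323. , 220.2]), 127, array([0.4547, 0.0887]), np.float64(2.2), array([0.03 , 0.051]))]
```

View pics/p3.png

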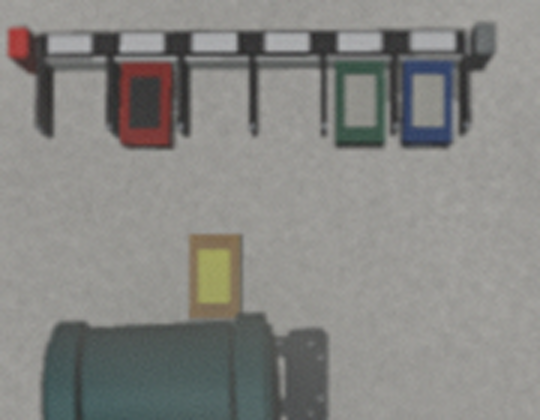

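The carton stands square in front of slot 3, centred in the crop at column 215 against the slot-3 tab at 214. I descend behind it and push.

Emit:
play_rows(
  rows=[
    [2,[-0.3,0.5,-3],[0,0,0]],
    [2,[-0.3,0.5,-6],[0,0,0]],
    [2,[-0.3,0.5,-7.6],[0,0,0]],
    [2,[-0.3,0.5,-7.8],[0,0,0]],
    [2,[0.5,0.5,-7.8],[0,0,0]],
    [2,[1.3,0.5,-7.8],[0,0,0]],
    [2,[2.1,0.5,-7.8],[0,0,0]],
    [2,[2.8,0.5,-7.8],[0,0,0]],
  ],
)

```text
time: 12.58
tool_pos: [0.4113, 0.0866, 0.0163]
ee_rot: [-3.141, -0.004, 0.016]
wrist_force: [1.2, 0.1, -0.3]
width: 0.0198
```

Emit:
play_rows(
  rows=[
    [2,[0.5,0,0],[0,0,0]],
    [2,[1.1,0,0],[0,0,0]],
    [2,[1.8,0,0],[0,0,0]],
    [2,[2.5,0,0],[0,0,0]],
    [2,[3.2,0,0],[0,0,0]],
    [2,[3.9,0,0],[0,0,0]],
    [2,[4.5,0,0],[0,0,0]],
    [2,[5.0,0,0],[0,0,0]],
  ],
)

```text
time: 13.25
tool_pos: [0.4592, 0.0866, 0.0144]
ee_rot: [3.141, 0.0, 0.016]
wrist_force: [-1.9, 0.5, 1.0]
width: 0.0198
```

Emit:
play_rows(
  rows=[
    [2,[0.5,0.05,0],[0,0,0]],
    [2,[1.0,0.05,0],[0,0,0]],
    [2,[1.5,0.05,0],[0,0,0]],
    [2,[2.0,0.1,0],[0,0,0]],
    [2,[2.4,0.1,0],[0,0,0]],
    [2,[2.4,0.1,0],[0,0,0]],
  ],
)

```text
time: 13.75
tool_pos: [0.4835, 0.0876, 0.0146]
ee_rot: [3.142, -0.001, 0.016]
wrist_force: [0.7, -0.4, 0.7]
width: 0.0201
```

Run:
```python
from m import *
o=get_obs();print(o['tool_pos'],o['wrist_force'],o['ee_rot'],o['width'])
for c in("top","scene"):
    s=snapshot(c);print(carton(s))
    if c=="top": t=cv2.resize(s['pixels'][140:280,180:360],(540,420),interpolation=2)
cv2.imwrite('pics/p4.png',t[:,:,::-1])
```

```text
[0.48351729 0.08759427 0.01459939] [ 0.74740876 -0.39268331  0.66584781] [ 3.14151050e+00 -1.05579301e-03  1.57642091e-02] 0.02007489717700542
[]
[(array([313.9, 234.9]), 146, array([0.5266, 0.0896]), np.float64(2.9), array([0.029, 0.05 ]))]
```

View pics/p4.png

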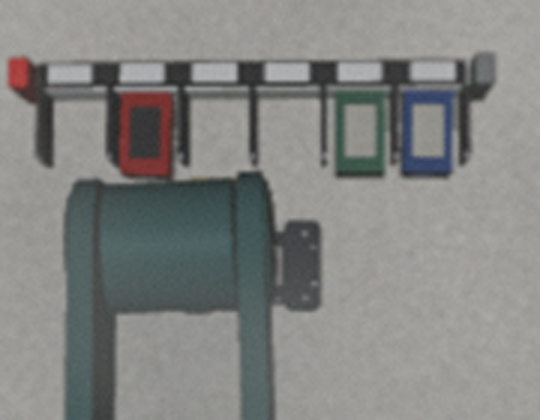

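The arm hides the carton from the top. The scene camera puts it at (0.527, 0.089), in line with slot 3 and with 17 mm to go to the mouth. I push on.

Emit:
play_rows(
  rows=[
    [2,[0.4,0,0],[0,0,0]],
    [2,[0.9,0,0],[0,0,0]],
    [2,[1.4,0,0],[0,0,0]],
    [2,[1.9,0,0],[0,0,0]],
    [2,[2.4,0,0],[0,0,0]],
    [2,[2.9,0.05,0],[0,0,0]],
    [2,[3.4,0.05,0],[0,0,0]],
    [2,[3.9,0.05,0],[0,0,0]],
  ],
)

```text
time: 14.52
tool_pos: [0.522, 0.0881, 0.0144]
ee_rot: [3.141, 0.0, 0.016]
wrist_force: [-0.8, 0.4, -0.4]
width: 0.0201
```

Emit:
play_rows(
  rows=[
    [2,[0.5,0,0],[0,0,0]],
    [2,[1.0,0,0],[0,0,0]],
    [2,[1.5,0,0],[0,0,0]],
    [2,[2.0,0,0],[0,0,0]],
    [2,[2.5,0,0],[0,0,0]],
    [2,[2.9,0,0],[0,0,0]],
    [2,[3.1,0,0],[0,0,0]],
    [2,[3.1,0,0],[0,0,0]],
  ],
)

```text
time: 15.18
tool_pos: [0.5532, 0.088, 0.0146]
ee_rot: [3.141, -0.001, 0.016]
wrist_force: [-0.1, -0.4, 0.5]
width: 0.0196
```

Run:
```python
from m import *
o=get_obs();print(o['tool_pos'],o['wrist_force'],o['ee_rot'],o['width'])
s=snapshot("scene");print(carton(s))
```

```text
[0.55317219 0.08804375 0.01461527] [-0.05143136 -0.3976396   0.48119285] [ 3.14147576e+00 -7.44715072e-04  1.57297700e-02] 0.01964305929307586
[(array([305.3, 248.4]), 101, array([0.5869, 0.0899]), np.float64(42.4), array([0.029, 0.032]))]
```

Emit:
play_rows(
  rows=[
    [2,[0.1,0,0],[0,0,0]],
    [2,[0.2,0,0],[0,0,0]],
    [2,[0.3,0,0],[0,0,0]],
    [2,[0.4,0,0],[0,0,0]],
    [2,[0.45,0,0],[0,0,0]],
    [2,[0.45,0,0],[0,0,0]],
  ],
)

```text
time: 15.73
tool_pos: [0.5571, 0.0881, 0.0145]
ee_rot: [3.142, -0.0, 0.016]
wrist_force: [-0.4, 0.7, 0.7]
width: 0.0199
```

Emit:
play_rows(
  rows=[
    [2,[0.05,0,0],[0,0,0]],
    [2,[0.1,0,0],[0,0,0]],
    [2,[0.15,0,0],[0,0,0]],
    [2,[0.15,0,0],[0,0,0]],
  ],
)

```text
time: 16.07
tool_pos: [0.558, 0.0881, 0.0145]
ee_rot: [3.141, 0.001, 0.016]
wrist_force: [-2.2, -0.7, 2.9]
width: 0.0205
```

Emit:
play_rows(
  rows=[
    [2,[0.05,0,0],[0,0,0]],
    [2,[0.1,0,0],[0,0,0]],
    [2,[0.1,0,0],[0,0,0]],
  ],
)

```text
time: 16.32
tool_pos: [0.558, 0.0881, 0.0145]
ee_rot: [3.141, 0.003, 0.016]
wrist_force: [-5.2, 0.0, 4.7]
width: 0.0197
```

The tool has stalled at x=0.558 and the force is rising, so the carton is against the back board. I back off, raise the arm clear, and look.

Emit:
play_rows(
  rows=[
    [2,[-0.5,0,0],[0,0,0]],
    [2,[-2,0,0],[0,0,0]],
    [2,[-5,0,0],[0,0,0]],
    [2,[-8,0,2],[0,0,0]],
    [2,[-11,0,5],[0,0,0]],
    [2,[-14,0,8],[0,0,0]],
    [2,[-17,0,10],[0,0,0]],
    [2,[-20,0,12],[0,0,0]],
  ],
)

```text
time: 16.98
tool_pos: [0.3591, 0.0881, 0.1361]
ee_rot: [-3.141, -0.004, 0.016]
wrist_force: [0.6, -0.4, 0.2]
width: 0.0199
```

Emit:
play_rows(
  rows=[
    [2,[0,-20,3],[0,0,0]],
    [2,[0,-20,3],[0,0,0]],
    [2,[0,-20,3],[0,0,0]],
    [2,[0,-20,3],[0,0,0]],
    [2,[0,-20,3],[0,0,0]],
    [2,[0,-20,3],[0,0,0]],
    [2,[0,-20,3],[0,0,0]],
  ],
)

```text
time: 17.57
tool_pos: [0.3598, -0.1137, 0.1649]
ee_rot: [3.141, -0.002, 0.011]
wrist_force: [-0.2, -0.4, -0.5]
width: 0.0198
```

Run:
```python
from m import *
o=get_obs();print(o['tool_pos'],o['wrist_force'])
O=np.array([.6477,.059]);p=.016;R=np.array([[np.cos(p),np.sin(p)],[-np.sin(p),np.cos(p)]])
s=snapshot("top")
for l in("gold_carton","red_carton","green_carton","blue_carton"):
    r=silhouettes("top",l)[0]; P=np.argwhere(r['mask']); W=np.array([R@(px2w(s,q,.046)[:2]-O) for q in P]); print(l,round(r['confidence'],2),'rack',W.mean(0).round(4),W.min(0).round(3),W.max(0).round(3))
r=silhouettes("top","rail_top")
print([(l,px2w(s,silhouettes("top",l)[0]['point'],.05).round(3)) for l in("black_jar","amber_jar","pen_cup","tag_brush")])
cv2.imwrite('pics/p5.png',cv2.resize(s['pixels'][140:280,170:350],(720,560),interpolation=2)[:,:,::-1])
```

```text
[ 0.35982518 -0.11368602  0.16486215] [-0.16585    -0.35680032 -0.46384523]
gold_carton 0.7 rack [-0.048   0.0288] [-0.087  0.009] [-0.01   0.049]
red_carton 0.72 rack [-0.0472  0.0879] [-0.084  0.064] [-0.01   0.111]
green_carton 0.59 rack [-0.0475 -0.092 ] [-0.085 -0.113] [-0.009 -0.072]
blue_carton 0.56 rack [-0.0481 -0.1474] [-0.085 -0.168] [-0.011 -0.125]
[('black_jar', array([0.61, 0.36, 0.05])), ('amber_jar', array([0.642, 0.053, 0.05 ])), ('pen_cup', array([0.423, 0.372, 0.05 ])), ('tag_brush', array([ 0.626, -0.381,  0.05 ]))]
```

View pics/p5.png

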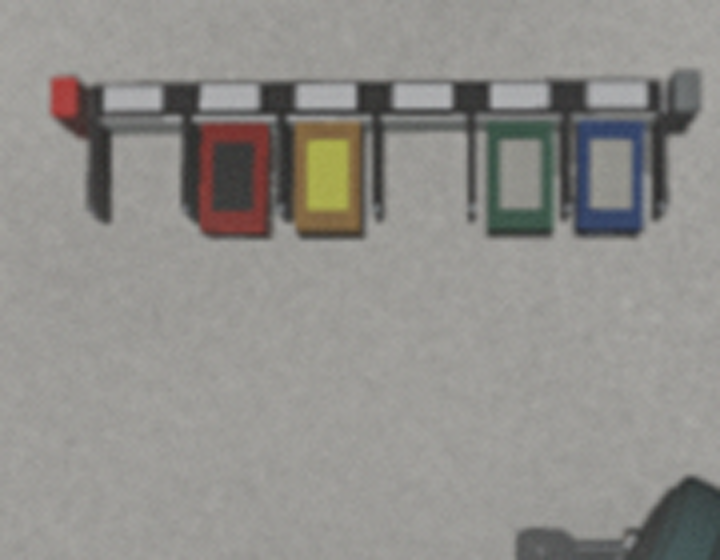

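The gold carton is square in slot 3 from red (crop pixel 328,178). Its front is level with the other three home cartons, the rail is clear and the hand is well away. I hand in.

```bash
python3 -c "
from bench import *
print(close_job())"
```

```text
the job is handed in; nothing more can be done
None
```

The gold carton is in the third slot from the red end, against the back board, with the hand clear. The job was handed in at about 17.6 s of the 61 s allowed, and no verdict was reported.

- **Counting:** I pressed the rail with the closed fingertips over slot 1 at about 4 N, roughly 4–5 mm down. I ran it pressed over slot 2 to slot 3, stopping at the slot's centre, then lifted off.
- **Loading:** I pushed the carton sideways into line, then end first into slot 3. It stalled at about 5 N on the back board, and I backed off.
- **Last checks:**
  - The top view puts the gold carton at rack x -48 mm, y +29 mm. The three home cartons read the same depth (-47 to -48 mm), so I take the 3 mm offset as measurement bias. All three are within a few mm of their slots.
  - The black jar, pen cup and brush read within about 8 mm of where they started, which is the detector's scatter.
- **Checks that failed or were not made:**
  - The last amber jar detection was false: it reported the rack's position. The jar's position is therefore not confirmed, though the arm never came near it at low height.
  - The rail being up again was not measured separately; the fingers had left it.

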